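# Open the analyser's sample port and confirm it

### The arm

A 6-joint arm with a two-finger parallel gripper is mounted at the origin on the work surface. World frame = base frame: x ahead of the robot, y to its left, z up, the work surface at z = 0. Lengths are in m, angles in rad, forces in N, time in s.
With the tool pointing down it reaches from about 0.35 to 0.775 m from the base axis. Payload 7.3 kg.
Tool frame: the origin (TCP) lies at the centre of the arm's flange, where the gripper is bolted on; the fingertips stand 178 mm ahead of it and the grasp point (between the pads) lies 159 mm ahead of it; z points along the fingers, y is the line along which they close (so a half turn about z gives the same grasp; the last joint's range is limited). The gripper opens to 92 mm and grips with 3 to 60 N. Pads are 19 mm wide; open, the fingers measure 130 mm over their backs; the gripper's body (75 mm by 190 mm) begins 47 mm behind the grasp point.
Start: joints at [-1.332, 0.342, 1.524, -0, 1.275, -0.146], TCP at [0.197, -0.487, 0.405] pointing down, gripper open.
Joint ranges: [-2.53, 2.53], [-0.77, 2.02], [0.04, 2.7], [-1, 4.14], [0.28, 2.66], [-3.11, 3.11]. Speed limits (rad/s): [2.57, 2.57, 3.14, 3.14, 3.14, 3.14].

### API

Orientations are given as [roll, pitch, yaw] about the fixed x, y, z axes, in that order (R = Rz(yaw) Ry(pitch) Rx(roll)).
In Python, from cell import telemetry, vision, ticket gives the robot as it stands.
- The arm moves only by the shell command python3 -m crank 'ROWS' [FORCE]. ROWS is JSON, a list of rows, each a list of 5 numbers: the gripper command: -1 is shut, 1 is fully open, values between are in proportion, then the shift along the tool's x, y, z in mm, then the turn about the tool's z in rad. In form: [[fingers, dx, dy, dz, roll], ...]. A call has 1 to 12 rows; each row is the pose to reach, as a shift and turn from the pose commanded when the call began, along the tool's axes at that moment; what a row does not reach only later rows make up. A row lasts 1/12 s, in which the tool goes at most 41.7 mm and 7.16 degrees, less where a joint would pass 70% of its speed; a pose out of reach is approached as far as the arm can. A call with a gripper value outside its range is refused whole. The fingers move at their own pace and stop on an object; FORCE is the grip in N (left out, the last holds). Time passes only in rows, so rows that repeat a pose let the fingers close. It gives the time, the measured TCP pose, the force, the opening and the grip force at its end, in the units of the state.
- telemetry.observe(): the state, without advancing time (a new reading comes with each control period).
- vision.read_camera(name): name is "scene" or "top" or "wrist"; returns (picture, depth): 480x640x3 uint8, red, green, blue; 480x640 float32, m along the optical axis (not along the pixel's ray), 0 where there is no reading.
- vision.get_calibration(name): a dict with "camera_matrix" (3x3 intrinsics, pixels), "rvec" (rotation vector, rad) and "tvec" (3), from world to camera coordinates, as OpenCV has them. Camera axes: x right, y down, z forward; pixel columns grow to the right and rows downward; lengths in m; the calibration is good to about 2 mm. A picture is of the moment at which its call begins: read the wrist's pose just before it. get_calibration takes no time and is no camera call; for the wrist camera it gives the pose at the moment of the call.
- ticket.hand_in(): hands the job in; it is judged then, once.
The state is a dict: "time": time; "qpos": joint angles; "qvel": joint speeds; "joint_efforts": joint torques, N m; "tool_pos": TCP position; "tool_rot": TCP orientation; "contact_force": force on the tool from outside, world axes, zero at the start; "torque": the same for the moment, N m; "opening": finger opening in m; "grip_force": force on a finger pad.
Only numpy, scipy, OpenCV 4.12 (cv2) and the standard library are available. Lean on these libraries where they do the work, as an engineer would, in place of code of your own. Each camera call takes 0.05 s, during which the arm holds its last target. There are 200 camera calls.

### The job

Open the analyser's sample port: press the narrow hatch down once at its marked front part, gently, until its latch lets go, then draw back so that it springs open by itself. Stay clear of it for about two seconds to see that it stays open, then press the round key to confirm and leave it; never press the key before the hatch is open. Just press with the fingertips: do not push the hatch shut again, leave the wide lid and the oblong key alone, and do not pick up or disturb anything else.

Things in the scene. Friction and masses are not known exactly. Their poses are not given: they have to be found in the camera images.
- analyser: White bench analyser, fixed, 220 (x) x 300 (y) mm. Origin on the desk under its centre; x points from its front (ledge with two keys, towards the robot) to its rear, y to the left seen from the robot, z up. The front ledge, 70 mm deep, is 90 mm high; behind it sit two modules side by side (centres 75 mm left and right of the middle), tops 110 mm high. Which module is on which side varies.
- sample_module: The module with the NARROW hatch (the sample port): 120 x 120 mm block, 60 mm tall, set in the analyser with its top 110 mm above the desk; origin at the centre of its underside; x points from the analyser's front (key side) to its rear, z up.
- hatch_press (a point): Press point on top of the sample port hatch, marked by a small grey disc: midway across, 68 mm from the hinge line, 22 mm from the free front edge. Turns with the hatch; when shut its axes are the module's. Pressing here straight down some 5 mm (about 3.5 N of spring, then a firm stop) frees the push-push latch; the hatch then rises after the withdrawing finger and springs open.
- hatch_edge (a point): Middle of the hatch's free front edge, on its top face. The hatch is a white slab 90 mm (x) x 56 mm (y) x 12 mm, hinged along its rear edge; shut, its top is level and 7 mm proud of its module (117 mm above the desk). Open, this edge stands about 79 mm higher and 59 mm further to the rear.
- hatch (a joint): Angle of the sample port hatch (rad): 0 shut and latched, negative (to -0.07) while pressed in, released once pressed past about -0.05, fully sprung open at 1.15, where its spring keeps it. Pushed back down below 0 it latches shut again.
- hatch_pin (a joint): Position (m) of the small catch pin under the hatch, part of its latch, sliding along the hatch's width: near 0 while latched, about +0.004 or more as a press frees it; when an open hatch is pushed shut again the catch is driven below -0.005. Only the hatch moves it.
- reagent_module: The module with the WIDE lid (reagent bay), not to be opened: 120 x 120 mm block, 60 mm tall, set in the analyser with its top 110 mm above the desk; origin at the centre of its underside; x points from the analyser's front (key side) to its rear, z up. Its lid has the same length, height, mark and latch as the sample hatch but is 96 mm wide.
- reagent_lid (a joint): Angle of the wide reagent lid (rad): 0 shut, grows as it opens, negative while pressed.
- round_key_top (a point): Centre of the top of the ROUND key: plain white push key 24 mm across in a grey collar 40 mm across, on the front ledge 85 mm left or right of the middle (side varies), top 22 mm above the ledge (112 mm above the desk). z up.
- round_key (a joint): Travel of the round key (m): 0 up, 0.006 fully down; it takes up to 5 N and springs back up.
- bar_key (a joint): Travel of the oblong key (m), the other key, 38 x 18 mm in a grey collar 54 x 34 mm, same height, at the other end of the ledge; 0 up, 0.006 down. Not to be pressed.
- pump_bottle: Amber pump bottle, 72 mm across, 208 mm tall, stands beside the analyser. Loose bystander; origin at the centre of its underside.
- wipes_tub: White round tub with lid, 84 mm across, 170 mm tall, stands beside the analyser. Loose bystander; origin at the centre of its underside.
- specimen_jar: Small capped jar, 32 mm across, 36 mm tall, stands on the analyser's front ledge midway between the two keys. Loose bystander; origin at the centre of its underside.
- dropper: Small amber bottle, 28 mm across, 60 mm tall, beside the analyser. Loose bystander; origin at the centre of its underside.
- marker: Flat marker pen, 130 x 16 x 14 mm, lies on the desk in front of the analyser. Loose bystander; origin at the centre of its underside (at the middle of the blue barrel, 45 mm from the barrel's end).
- dish: Clear open dish, 80 x 110 x 35 mm, on the desk in front of the analyser. Loose bystander; origin at the centre of its underside.
- tube_rack: Block rack with four stoppered tubes, 120 x 40 x 82 mm overall, beside the analyser. Loose bystander; origin at the centre of its underside.

How it is judged:
On the way, in this order (a step that is already met when the one before it is completed fails the run):
1. the narrow hatch is pressed in (value of joint hatch below -0.03 rad), for 0.02 s.
2. the hatch has sprung open and stays open, untouched, for a second (value of joint hatch above 0.9 rad and contact force between sample_module and the fingers below 0.2 N and contact force between sample_module and the arm below 0.2 N), for 1 s.
3. the round key is pressed while the hatch stands open (value of joint round_key above 0.004 m and value of joint hatch above 0.9 rad), for 0.02 s.
At the end, for the whole second after the job is handed in: the narrow hatch stands open (beyond 0.9 rad) and still, the round key is up again (within 2 mm), the wide lid is shut (within 0.05 rad) and the oblong key up, and every loose bystander rests within 30 mm of where it stood, upright things within 0.3 rad of upright (value of joint hatch above 0.9 rad and velocity of joint hatch between -0.05 and 0.05 rad/s and value of joint each of round_key, bar_key below 0.002 m and value of joint reagent_lid between -0.02 and 0.05 rad and distance of each of pump_bottle, wipes_tub, specimen_jar, dropper, marker, dish, tube_rack from where it was at the start of the episode below 0.03 m and linear speed of each of pump_bottle, wipes_tub, specimen_jar, dropper, marker, dish, tube_rack below 0.02 m/s and angle between each of pump_bottle, wipes_tub, specimen_jar, dropper, tube_rack's own z axis and vertical below 0.3 rad); the robot touches nothing.
It fails at once if the hatch is pushed shut again after it has sprung open (value of joint hatch below 0.1 rad and value of joint hatch_pin below -0.0045 m).
It fails at once if the round key is pressed while the hatch is not open (value of joint round_key above 0.003 m and value of joint hatch below 0.8 rad).
It fails at once if the oblong key is pressed, or the wide lid is opened or pressed to its release (value of joint bar_key above 0.003 m or value of joint reagent_lid above 0.1 rad or value of joint reagent_lid below -0.04 rad).
It fails at once if the hatch or its module is pressed with more than 40 N (contact force between sample_module and the fingers above 40 N).
It fails at once if a bystander is lifted, carried, shifted by more than 30 mm or tipped (distance of any of pump_bottle, wipes_tub, specimen_jar, dropper, marker, dish, tube_rack from where it was at the start of the episode above 0.03 m or angle between any of pump_bottle, wipes_tub, specimen_jar, dropper, tube_rack's own z axis and vertical above 0.5 rad).
It also fails if it takes over 42 s, if anything falls off the work surface, if the arm or the gripper's body presses on something with over 40 N, if the wrist force passes 120 N, or if a joint passes its speed limit or range.

## Working session

There is one attempt and no reset: what is moved stays moved. The work goes in short steps, Python scripts to look and compute and a shell command to move; the robot and the scene stay as the last step left them, time stands still between calls to the robot, and variables do not carry over. Pictures are saved under pics/ and viewed, at most 10 in all, crops included, and the job is handed in when it is done.

```bash
mkdir -p pics; python3 - <<'E'
from cell import telemetry, vision
import cv2
print(telemetry.observe())
for n in ("scene","top"):
    p,d=vision.read_camera(n); cv2.imwrite(f"pics/{n}0.png",p[:,:,::-1]); 
    import numpy as np; np.savez(f"{n}0.npz",p=p,d=d)
    print(n,vision.get_calibration(n))
E
```

```text
{'time': 0.0, 'qpos': array([-1.33200521e+00,  3.42695843e-01,  1.52504681e+00,  1.55879560e-05,
        1.27539645e+00, -1.45975336e-01]), 'qvel': array([ 8.99923956e-05,  1.44785014e-03,  4.63577805e-04, -3.37757599e-04,
        8.53620473e-04, -7.95778612e-04]), 'joint_efforts': array([-3.71881947e-05, -4.31253612e+01, -2.44214541e+01,  7.16950418e-02,
        5.60183125e-02, -1.01055016e-04]), 'tool_pos': array([ 0.19705404, -0.48645559,  0.40404831]), 'tool_rot': array([-3.14006482e+00, -2.39689924e-04,  3.84761717e-01]), 'contact_force': array([ 0.35512078,  0.47702125, -0.48711039]), 'torque': array([ 0.04190982, -0.03070554,  0.04309525]), 'grip_force': 0.0, 'opening': 0.09178362938601743}
scene {'camera_matrix': array([[503.8134409 ,   0.        , 313.43084005],
       [  0.        , 503.8134409 , 245.07534359],
       [  0.        ,   0.        ,   1.        ]]), 'rvec': array([ 1.53354373,  1.86928895, -0.91327974]), 'tvec': array([ 0.10054518, -0.2637783 ,  1.62506933])}
top {'camera_matrix': array([[512.46428511,   0.        , 322.06540989],
       [  0.        , 512.46428511, 247.76249482],
       [  0.        ,   0.        ,   1.        ]]), 'rvec': array([ 2.15354401, -2.16584455,  0.11753475]), 'tvec': array([0.00181471, 0.55896849, 0.97673851])}
```

View pics/top0.png

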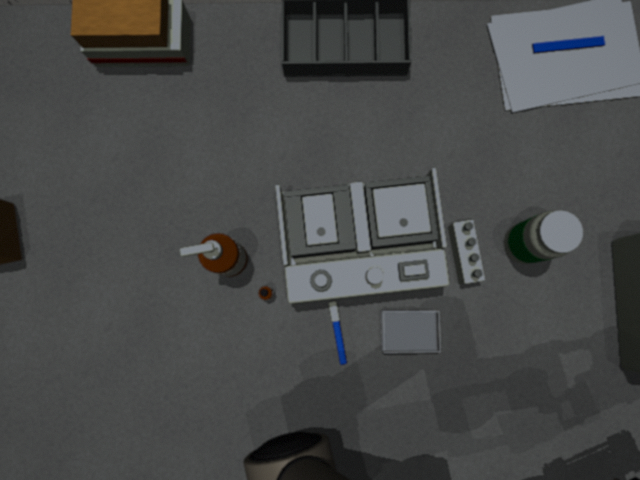

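View pics/scene0.png

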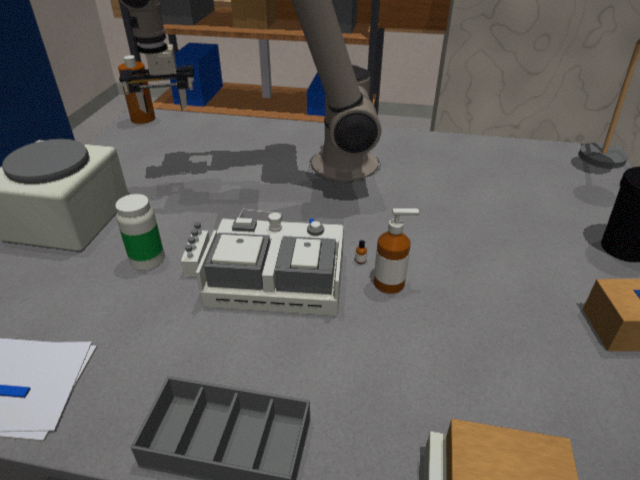

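Top view: the narrow hatch's disc is at about (320,231), the round key at (320,280), the jar at (374,276), the bar key at (413,270), the wide lid's disc at (403,222) and the pump at (218,252). The scene view shows the narrow hatch on the pump side. Next I cast rays for these points.

```bash
cat > h.py <<'E'
import numpy as np, cv2
from cell import telemetry, vision
def ray(cal,uv,z):
    R,_=cv2.Rodrigues(cal["rvec"]); t=np.array(cal["tvec"]).ravel()
    d=R.T@np.linalg.inv(cal["camera_matrix"])@[uv[0],uv[1],1]; c=-R.T@t
    return c+d*(z-c[2])/d[2]
def to_tool(P,s=None):
    "shift in tool axes (mm) from TCP to world TCP position P"
    from scipy.spatial.transform import Rotation as Ro
    s=s or telemetry.observe()
    return Ro.from_euler("xyz",s["tool_rot"]).as_matrix().T@(np.array(P)-s["tool_pos"])*1000
E
python3 - <<'E'
from h import *
c=vision.get_calibration("top"); p=np.load("top0.npz")["p"]
g=cv2.cvtColor(p,cv2.COLOR_RGB2GRAY)
def cen(u,v,r,dark):
    w=g[v-r:v+r+1,u-r:u+r+1].astype(float); t=(w.max()+w.min())/2
    m=((w<t) if dark else (w>t)).astype(np.uint8); n,l,s,ce=cv2.connectedComponentsWithStats(m)
    k=min(range(1,n),key=lambda i:np.hypot(*(ce[i]-r))); return ce[k]+[u-r,v-r],s[k][4]
P={}
for n,u,v,r,dk,z in [("press",320,231,7,1,.117),("lid",403,222,7,1,.117),("round",320,280,8,0,.112),("bar",413,270,12,0,.112),("jar",374,276,9,0,.126)]:
    q,a=cen(u,v,r,dk); P[n]=ray(c,q,z); print(n,q.round(1),a,P[n].round(4))
for a,b in (("lid","press"),("bar","round")):
    d=P[b]-P[a]; print(np.hypot(d[0],d[1]),"yaw",np.arctan2(-d[0],d[1]))
print("pump",ray(c,(220,250),.17),"dropper",ray(c,(265,293),.06))
crop=p[160:310,170:490]; cv2.imwrite("pics/c.png",cv2.resize(crop,None,fx=2.5,fy=2.5,interpolation=cv2.INTER_CUBIC)[:,:,::-1])
E
```

```text
press [320.6 231.2] 56 [0.5793 0.0006 0.117 ]
lid [403.3 222.1] 54 [ 0.595  -0.1491  0.117 ]
round [320.4 279.5] 122 [0.4923 0.0015 0.112 ]
bar [414.5 269.3] 199 [ 0.5098 -0.168   0.112 ]
jar [375.1 274.5] 283 [ 0.5    -0.0956  0.126 ]
0.15053025792577143 yaw 0.1045762373678932
0.17044444122308258 yaw 0.10239172335318536
pump [0.54032203 0.1712757  0.17      ] dropper [0.47009041 0.10711364 0.06      ]
```

View pics/c.png

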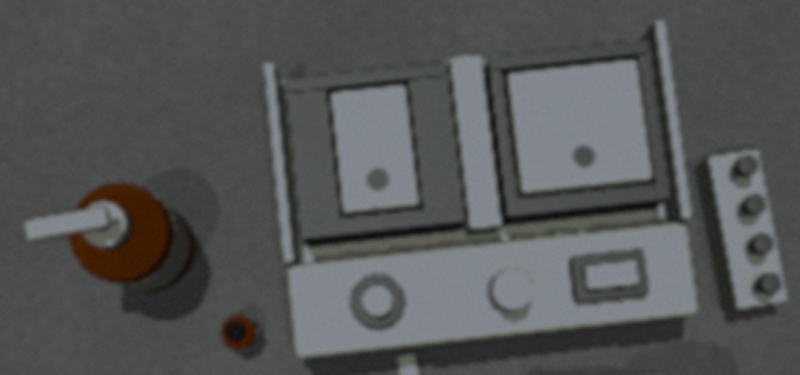

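The 150 mm and 170 mm spacings match and the yaw is 0.104. I move over the press point, keeping the height and closing the fingers.

```bash
python3 -m crank '[[-1,537,-308,0,0.281],[-1,537,-308,0,0.281],[-1,537,-308,0,0.281],[-1,537,-308,0,0.281],[-1,537,-308,0,0.281],[-1,537,-308,0,0.281],[-1,537,-308,0,0.281],[-1,537,-308,0,0.281],[-1,537,-308,0,0.281],[-1,537,-308,0,0.281],[-1,537,-308,0,0.281],[-1,537,-308,0,0.281]]' 10
python3 -c "
from h import *
print(to_tool([.5793,.0006,.345]), telemetry.observe()['tool_rot'])"
```

```text
time: 1.1
tool_pos: [0.5038, -0.0947, 0.4045]
tool_rot: [-3.142, 0.0, 0.104]
contact_force: [0.3, -1.1, -0.2]
opening: 0.0165
grip_force: 0.0
[ 84.95437199 -86.93720258  59.47486045] [-3.14158602e+00  4.20966080e-04  1.03941502e-01]
```

```bash
python3 -m crank '[[-1,70,-75,0,0],[-1,70,-75,0,0],[-1,70,-75,0,0],[-1,70,-75,25,0],[-1,70,-75,25,0],[-1,70,-75,25,0],[-1,70,-75,25,0],[-1,70,-75,25,0]]'
python3 - <<'E'
from h import *
s=telemetry.observe(); c=vision.get_calibration("wrist"); p,d=vision.read_camera("wrist"); cv2.imwrite("pics/w1.png",p[:,:,::-1])
print(s["tool_pos"],s["tool_rot"],s["opening"],to_tool([.5793,.0006,.310],s))
R,_=cv2.Rodrigues(c["rvec"])
for P in ([.5793,.0006,.117],[.4923,.0015,.112]):
    print(cv2.projectPoints(np.array([P]),c["rvec"],c["tvec"],c["camera_matrix"],None)[0])
np.savez("w1.npz",p=p,d=d,r=c["rvec"],t=c["tvec"],K=c["camera_matrix"])
E
```

```text
time: 1.77
tool_pos: [0.5648, -0.0156, 0.3808]
tool_rot: [3.141, -0.001, 0.103]
contact_force: [0.7, 0.1, -0.5]
opening: 0.0004
grip_force: 0.0
[ 0.5647914  -0.01564708  0.38081859] [ 3.14111481e+00 -1.32333831e-03  1.02513285e-01] 0.0004307323629727148 [ 16.00132988 -14.71091404  70.83280302]
[[[296.66441445 223.74598575]]]
[[[286.84093559 323.66177569]]]
```

View pics/w1.png

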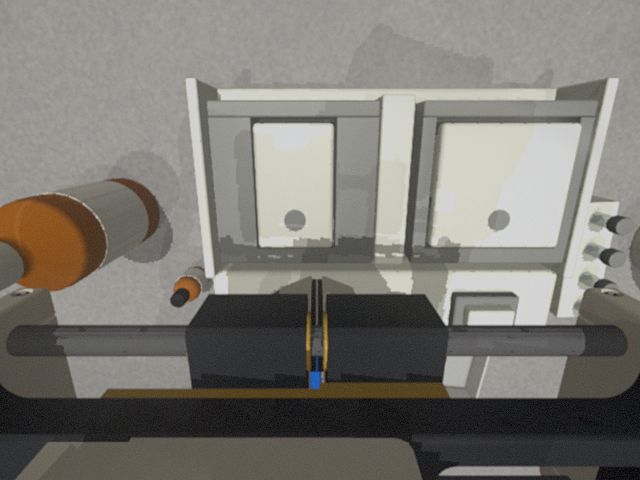

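The disc is at (294,219), about 3 mm from the top camera's estimate, so I use the average (0.581, 0.0015). The fingers are shut and the pump is clear. Next I lower to about 7 mm above the hatch.

```bash
python3 -m crank '[[-1,18,-15.5,20,0],[-1,18,-15.5,40,0],[-1,18,-15.5,60,0],[-1,18,-15.5,75,0],[-1,18,-15.5,79,0],[-1,18,-15.5,79,0],[-1,18,-15.5,79,0]]'
python3 -c "
from h import *
print(to_tool([.581,.0015,.295]), telemetry.observe()['contact_force'])"
```

```text
time: 2.4
tool_pos: [0.5815, 0.002, 0.3019]
tool_rot: [3.141, -0.002, 0.103]
contact_force: [-0.2, 0.8, -0.1]
opening: 0.0004
grip_force: 0.0
[-0.5319105   0.40866351  6.92158752] [-0.18497801  0.76599842 -0.12261471]
```

```bash
python3 -m crank '[[-1,0,0,3,0],[-1,0,0,5,0],[-1,0,0,6,0],[-1,0,0,7,0],[-1,0,0,8,0],[-1,0,0,9,0],[-1,0,0,9.5,0],[-1,0,0,10,0],[-1,0,0,10.5,0],[-1,0,0,10.5,0],[-1,0,0,10.5,0]]'
```

```text
time: 3.32
tool_pos: [0.5812, 0.0024, 0.2908]
tool_rot: [3.141, -0.001, 0.104]
contact_force: [-3.0, -0.4, 7.3]
opening: 0.0005
grip_force: 3.9
```

```bash
python3 -m crank '[[-1,0,0,0.5,0],[-1,0,0,0.7,0],[-1,0,0,0.7,0]]'
```

```text
time: 3.57
tool_pos: [0.5812, 0.0023, 0.2907]
tool_rot: [3.141, -0.001, 0.104]
contact_force: [-4.6, -0.8, 10.9]
opening: 0.0007
grip_force: 5.7
```

The force rises while the position holds, so this is the firm stop. I draw back up and towards the robot.

```bash
python3 -m crank '[[-1,0,0,-4,0],[-1,-2,0,-12,0],[-1,-12,0,-35,0],[-1,-35,0,-65,0],[-1,-65,0,-90,0],[-1,-90,0,-100,0],[-1,-90,0,-100,0],[-1,-90,0,-100,0],[-1,-90,0,-100,0],[-1,-90,0,-100,0],[-1,-90,0,-100,0],[-1,-90,0,-100,0]]'
python3 - <<'E'
from h import *
print(to_tool([.494,.0025,.300]))
p,d=vision.read_camera("scene"); cv2.imwrite("pics/s2.png",cv2.resize(p[150:350,150:450],None,fx=2.5,fy=2.5)[:,:,::-1])
p,d=vision.read_camera("wrist"); cv2.imwrite("pics/w2.png",p[:,:,::-1])
E
```

```text
time: 4.57
tool_pos: [0.4922, -0.0069, 0.3886]
tool_rot: [-3.141, 0.002, 0.104]
contact_force: [0.7, 0.1, 1.0]
opening: 0.0001
grip_force: 0.0
[ 2.88945653 -9.09826469 88.59580988]
```

View pics/s2.png

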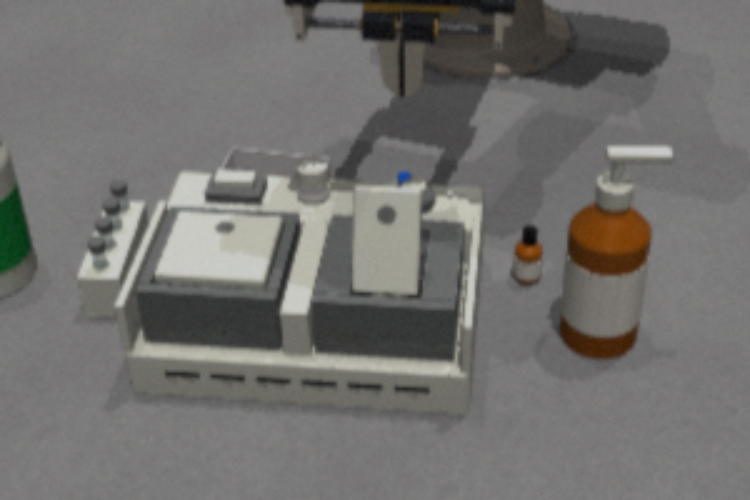

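View pics/w2.png

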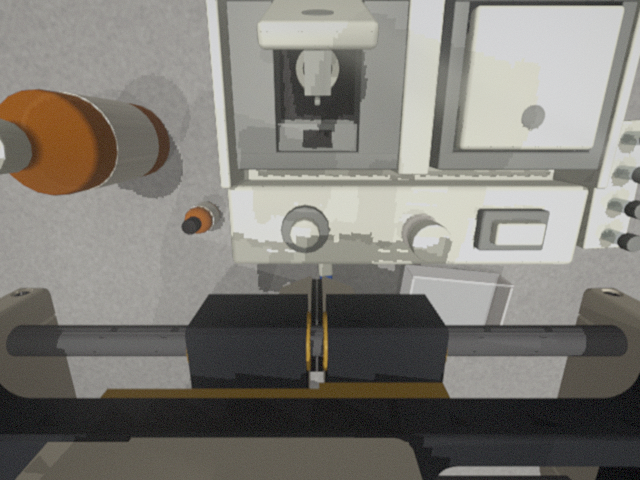

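The hatch stands open in both views, at (387,240) in the scene crop and (318,25) in the wrist view. The round key is at about (304,230) in the wrist view. I wait clear for 2 s and work out the key position.

```bash
for i in 1 2; do python3 -m crank '[[-1,0,0,0,0],[-1,0,0,0,0],[-1,0,0,0,0],[-1,0,0,0,0],[-1,0,0,0,0],[-1,0,0,0,0],[-1,0,0,0,0],[-1,0,0,0,0],[-1,0,0,0,0],[-1,0,0,0,0],[-1,0,0,0,0],[-1,0,0,0,0]]'; done
python3 - <<'E'
from h import *
s=telemetry.observe(); c=vision.get_calibration("wrist"); p,d=vision.read_camera("wrist"); 
print("hatch front depth",d[25,318],"lid",d[80,500])
g=cv2.cvtColor(p,cv2.COLOR_RGB2GRAY); w=g[195:262,270:340]
m=(w<150).astype(np.uint8); cs,_=cv2.findContours(m,cv2.RETR_EXTERNAL,cv2.CHAIN_APPROX_NONE)
k=max(cs,key=cv2.contourArea); (u,v),r=cv2.minEnclosingCircle(k); print(u+270,v+195,r,cv2.contourArea(k))
P=ray(c,(u+270,v+195),.110); print(P)
for Q in (P,ray(c,(304,230),.112),np.array([.4923,.0015,.112])): print(Q,to_tool([Q[0],Q[1],.297],s))
E
```

```text
time: 5.67
tool_pos: [0.4917, -0.0069, 0.3895]
tool_rot: [3.142, -0.0, 0.104]
contact_force: [-0.8, -1.0, 0.0]
opening: 0.0006
grip_force: 0.0
time: 6.67
tool_pos: [0.4917, -0.0069, 0.3895]
tool_rot: [3.141, -0.0, 0.104]
contact_force: [-0.6, -0.1, 1.0]
opening: 0.0008
grip_force: 0.0
hatch front depth 0.15362263 lid 0.23252784
313.439998626709 236.43999862670898 35.44734573364258 2243.5
[ 0.49262578 -0.00422179  0.11      ]
[ 0.49262578 -0.00422179  0.11      ] [ 1.22885971 -2.59021117 92.5056494 ]
[0.49770281 0.00371504 0.112     ] [ 7.10087002 -9.95830764 92.50488372]
[0.4923 0.0015 0.112 ] [ 1.49764778 -8.31495662 92.50502668]
```

The hatch is still open. The contour merged with a shadow, so I average the two direct readings (shift 4, −9) and lower to about 7 mm above the key.

```bash
python3 -m crank '[[-1,4.5,-9,20,0],[-1,4.5,-9,45,0],[-1,4.5,-9,70,0],[-1,4.5,-9,87,0],[-1,4.5,-9,92,0],[-1,4.5,-9,92,0],[-1,4.5,-9,92,0]]' && python3 -m crank '[[-1,0,0,3,0],[-1,0,0,5,0],[-1,0,0,7,0],[-1,0,0,8,0],[-1,0,0,9,0],[-1,0,0,10,0],[-1,0,0,11,0],[-1,0,0,12,0],[-1,0,0,12,0],[-1,0,0,12,0]]'
```

```text
time: 7.3
tool_pos: [0.4956, 0.0024, 0.2982]
tool_rot: [3.141, -0.001, 0.104]
contact_force: [0.6, 0.9, -0.3]
opening: 0.0003
grip_force: 0.0
time: 8.13
tool_pos: [0.4954, 0.0025, 0.2857]
tool_rot: [3.141, -0.001, 0.104]
contact_force: [0.3, 0.0, 4.1]
opening: 0.0006
grip_force: 2.0
```

```bash
python3 -m crank '[[-1,0,0,1,0],[-1,0,0,2,0],[-1,0,0,2.5,0],[-1,0,0,2.5,0],[-1,0,0,2.5,0]]' && python3 -m crank '[[-1,0,0,-10,0],[-1,0,0,-40,0],[-1,-20,0,-80,0],[-1,-50,0,-110,0],[-1,-50,0,-110,0],[-1,-50,0,-110,0],[-1,-50,0,-110,0],[-1,-50,0,-110,0],[-1,-50,0,-110,0],[-1,-50,0,-110,0]]'
python3 - <<'E'
from h import *
p,d=vision.read_camera("scene"); cv2.imwrite("pics/s3.png",cv2.resize(p[150:350,150:450],None,fx=2.5,fy=2.5)[:,:,::-1])
E
```

```text
time: 8.55
tool_pos: [0.4953, 0.0025, 0.2841]
tool_rot: [3.141, -0.001, 0.104]
contact_force: [-2.8, 0.1, 12.8]
opening: 0.0004
grip_force: 6.7
time: 9.38
tool_pos: [0.4459, -0.0027, 0.3917]
tool_rot: [-3.141, 0.003, 0.104]
contact_force: [-0.2, 0.5, -0.3]
opening: 0.0007
grip_force: 0.0
```

View pics/s3.png

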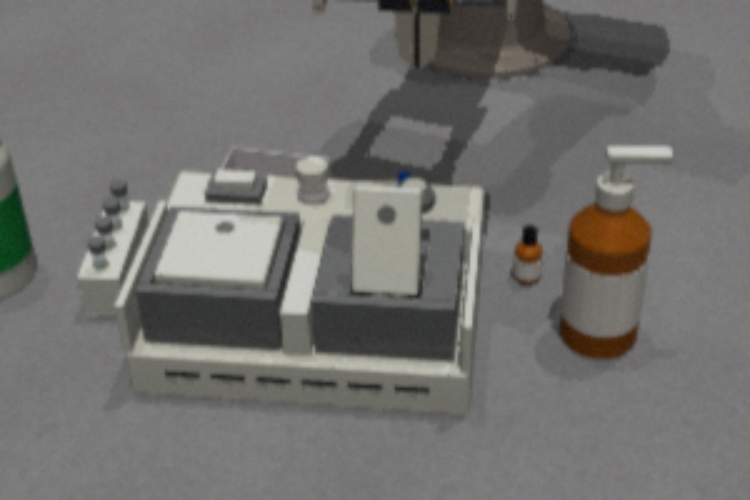

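The hatch is open at (387,240), the wide lid is shut, the bystanders are where they stood, and the key bottomed at about 6 mm of travel. I hand in.

```bash
python3 -c "
from cell import ticket
print(ticket.hand_in())"
```

```text
the job is handed in; nothing more can be done
None
```

The narrow hatch was pressed, sprang open and stayed open for about 2 s; the round key was then pressed to its stop and left, and the job is handed in (no verdict was returned).

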